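Lock a component reel on the unwinding stand with its quick-lock hub cap

ROBOT

A 6-joint arm with a two-finger parallel gripper is mounted at the origin on the work surface. World frame = base frame: x ahead of the robot, y to its left, z up, the work surface at z = 0. Lengths are in m, angles in rad, forces in N, time in s.
With the tool pointing down it reaches from about 0.275 to 0.75 m from the base axis. Payload 10.2 kg.
Tool frame: the origin (TCP) lies midway between the tips of the shut fingers; the grasp point (between the pads) lies 19 mm behind it; z points along the fingers, y is the direction in which the jaws open and shut (so a half turn about z gives the same grasp; the last joint's range is limited). The gripper opens to 85 mm and grips with 20 to 120 N. Pads are 22 mm wide; open, the fingers measure 114 mm over their backs; the gripper's body (76 mm by 85 mm) begins 54 mm behind the grasp point. The pads swing forward as they close: fully open they stand 13 mm farther back than shut.
Start: joints at [1.086, 0.313, 1.498, -0, 1.331, -0.223], TCP at [0.136, 0.507, 0.231] pointing down, gripper open.
Joint ranges: [-2.94, 2.94], [-0.97, 2.17], [0.19, 2.56], [-1.23, 4.37], [0.02, 3.11], [-2.88, 2.88]. Speed limits (rad/s): [2.39, 2.39, 3.01, 3.14, 3.14, 3.14].

INTERFACE

Orientations are given as a unit quaternion [x, y, z, w].
In Python, from workcell import bot gives the robot as it stands.
- The arm moves only by the tool move_arm, never from a script. Its argument "plan" is a list that holds one entry, the list of rows, each a list of 4 numbers: the shift along the tool's x, y, z in units of 40 mm (1.0 is 40 mm), then the turn about the tool's z in units of 6 degrees (1.0 is 6 degrees). In form: [[[tx, ty, tz, roll], ...]]. A call has 1 to 20 rows; each row shifts and turns the commanded pose from where the row before left it, along the tool's axes as they then stand; what a row does not reach is not made up. A row lasts 1/8 s, in which the tool goes at most 62.5 mm and 10.7 degrees, less where a joint would pass 70% of its speed; a pose out of reach is approached as far as the arm can. A call is refused whole if a number of a shift passes 1 or a number of a turn 1, either way. A call with a gripper value outside its range is refused whole. "claw" is the finger opening in mm, from 0 to 85.4, set as the call begins (left out, the last holds). The fingers move at their own pace and stop on an object; the grip force is fixed at half the most. Time passes only in rows, so rows that do not move let the fingers close. It gives the time, the measured TCP pose, the force and the opening at its end, in the units of the state.
- bot.state(): the state, without advancing time (a new reading comes with each control period).
- bot.capture(name): name is "scene" or "side" or "wrist"; returns (picture, depth): 384x512x3 uint8, red, green, blue; 384x512 float32, m along the optical axis (not along the pixel's ray), 0 where there is no reading.
- bot.camera_params(name): a dict with "fx", "fy", "cx", "cy" (pixels), "position" and "attitude" of the camera in the world; the wrist camera has in their place "mount" (4x4, takes a point from camera to tool coordinates, whose origin is the TCP and whose axes are the flange's). Camera axes: x right, y down, z forward; pixel columns grow to the right and rows downward; lengths in m; the calibration is good to about 2 mm. A picture is of the moment at which its call begins: read the wrist's pose just before it. camera_params takes no time and is no camera call.
- bot.finish_job(): hands the job in, once; it reports no verdict.
The state is a dict: "t": time; "joints": joint angles; "qd": joint speeds; "effort": joint torques, N m; "tcp_pos": TCP position; "tcp_rot": TCP orientation; "contact_force": force on the tool from outside, world axes, zero at the start; "torque": the same for the moment, N m; "opening": finger opening in m.
Only numpy, scipy, OpenCV 4.12 (cv2) and the standard library are available. Lean on these libraries where they do the work, as an engineer would, in place of code of your own. Each camera call takes 0.05 s, during which the arm holds its last target.

TASK

Lock the white component reel onto its blue unwinding stand: put the black hub cap with the orange grip bar over the spindle, feel for its notches, press it down against the spring and turn it clockwise (seen from above) to the stop, so that when let go it springs up into its lock and clamps the reel flat. Leave the tape roll, the scanner and the clipboard where they are.

Things in the scene. Friction and masses are not known exactly. Their poses are not given: they have to be found in the camera images.
- stand: Fixed reel unwinding stand: round blue base 170 mm across, 18 mm high, with an upright steel spindle and round it a 100 mm aluminium plate carrying the reel. Origin: centre of the base underside at bench level, on the spindle axis; z up. The spindle with the plate turns only against a drag brake of about 0.3 N m: it stays put in a light search and gives way when the cap is turned on at its stop.
- nose (a point): Top of the steel spindle, on its axis, 84 mm above the stand's origin, 14 mm above the reel. The spindle nose is a 20 mm round bar that tapers over its last 6 mm to 10 mm: it guides the cap's 22 mm hole.
- lug_tops (a point): Point on the spindle axis 74 mm above the stand's origin, level with the tops of the spindle's three brass lugs: 120 degrees apart, 4.5 mm wide, 5 mm high, reaching out 15 mm from the axis. The way they point differs each time and is not reported (the stand's yaw does not tell it): find it by touch. A cap whose notches miss the lugs rests on them, underside at this height.
- seat (a point): Point on the spindle axis at the reel's top face as it stands unpressed, 70 mm above the stand's origin. With its notches over the lugs the cap drops 4 mm to here and cannot turn yet. Below it are 12 mm of travel against the spring under the plate: cap and reel go down together, about 4 N at first, 13 N at the bottom.
- reel: Loose white plastic component reel, 180 mm across, 24 mm wide, bore 32 mm, 200 g, already lying flat on the stand around the spindle. Origin: centre of its underside; z up.
- cap: Loose hub cap, 90 g, upright on the bench: black round body 46 mm across, 31 mm high, open below. Origin: centre of its underside; z up. With its underside pressed 8 to 12 mm below the reel's unpressed top, the cap can be turned, clockwise seen from above, about 60 degrees to a stop; let go there, the spring lifts it into its lock, underside 5 mm below that top. Let go elsewhere it is not locked.
- cap_grip (a point): Middle of the cap's orange grip bar's width and length, 53 mm above the cap's underside and 4 mm below the bar's top. The bar is 42 mm long (along the cap's own x), 12 mm wide (along y) and 26 mm high, standing on the round body's flat top (31 mm above the underside).
- cap_ring (a point): Centre of the cap's inner ring, 7 mm above its underside: ring 7 mm thick with a 22 mm hole for the spindle nose and three notches 120 degrees apart, 7 mm wide at the hole and wider outwards (lugs 4.5 mm), one pointing along the cap's own +x. Underside of the cap at 70 mm: lugs are in the notches; the ring must be pressed under the lugs before it turns.
- tape_roll: Loose amber roll of polyimide tape lying flat, 76 mm across, 38 mm bore, 20 mm high. Bystander, origin at the centre of its underside. It and the cap may change places.
- scanner: Loose black hand-held barcode scanner lying on its side, about 130 by 150 mm, 45 mm high. Bystander, origin under its head.
- clipboard: Loose green clipboard with a white picking list, 225 by 160 mm, 14 mm high at the clip. Bystander, origin at the centre of its underside.
Not all that is in view belongs to the job. Of the things that look like the cap, take the one that is farthest from the robot's base at the start.

How it is judged:
At the end, for the whole second after the job is handed in: The cap is locked on the spindle and released: its underside 63.5 to 67 mm above the stand's origin (in the lock pocket), centred within 3 mm, tilted less than 0.08 rad; the reel lies flat (within 0.06 rad), centred within 5 mm, clamped at least 2.5 mm down against the spring; cap and reel at rest (z of cap in the frame of stand between 0.0635 and 0.067 m and horizontal distance between cap and stand below 0.003 m and angle between cap's own z axis and vertical below 0.08 rad and z of reel in the frame of stand below 0.0435 m and angle between reel's own z axis and vertical below 0.06 rad and horizontal distance between reel and stand below 0.005 m and linear speed of cap below 0.02 m/s and linear speed of reel below 0.05 m/s); the robot touches nothing.
It fails at once if a bystander (tape roll, scanner or clipboard) is shifted more than 30 mm (distance of any of tape_roll, scanner, clipboard from where it was at the start of the episode above 0.03 m).
It also fails if it takes over 67 s, if anything falls off the work surface, if the arm or the gripper's body presses on something with over 40 N, if the wrist force passes 120 N, or if a joint passes its speed limit or range.

## Working session

There is one attempt and no reset: what is moved stays moved. The work goes in short steps, Python scripts to look and compute and a tool call to move; the robot and the scene stay as the last step left them, time stands still between calls to the robot, and variables do not carry over. Pictures are saved under pics/ and viewed, and the job is handed in when it is done.

Besides the shell and the picture viewer there is one more tool, called as name(argument=value, ...) on one line, values as JSON. move_arm: Moves the arm, as the interface text tells. Its arguments: {"type":"object","properties":{"plan":{"type":"array","items":{"type":"array","items":{"type":"array","items":{"type":"number"}}}},"claw":{"type":"number"}},"required":["plan"]}

```bash
mkdir -p pics; ls; python3 - <<'E'
from workcell import bot
import cv2,numpy as np
s=bot.state();print(s)
for n in("scene","side"):
    p,d=bot.capture(n);np.savez(f"{n}.npz",p=p,d=d);cv2.imwrite(f"pics/{n}0.png",p[:,:,::-1]);print(n,bot.camera_params(n))
print(bot.camera_params("wrist"))
E
```

```text
pics
{'t': 0.0, 'joints': array([ 1.08562088e+00,  3.13478615e-01,  1.49842836e+00,  2.70945931e-05,
        1.33100204e+00, -2.23417191e-01]), 'qd': array([-0.00076172, -0.00048322,  0.00153948, -0.00247051,  0.00021382,
        0.00245169]), 'effort': array([ 1.77374888e-03, -4.12261069e+01, -2.59750199e+01, -8.67402218e-05,
        4.07206608e-03,  1.83318218e-05]), 'tcp_pos': array([0.13575249, 0.50688447, 0.23072372]), 'tcp_rot': array([ 1.30508970e-01,  9.91446910e-01, -6.12733884e-04, -2.40682166e-04]), 'contact_force': array([0.00614366, 0.37064139, 0.47290248]), 'torque': array([-0.0328514 , -0.00995384, -0.05641459]), 'opening': 0.08557167931062552}
scene {'fx': 359.1548227746831, 'fy': 359.1548227746831, 'cx': 261.89868776914955, 'cy': 185.22940862749496, 'position': array([1.04229662, 0.61749979, 0.63877402]), 'attitude': array([ 0.3258247 ,  0.83860487, -0.40964488, -0.15090133])}
side {'fx': 374.6962404492583, 'fy': 374.6962404492583, 'cx': 257.93065246378984, 'cy': 195.27988558480604, 'position': array([ 0.28607371, -0.62972486,  0.72742986]), 'attitude': array([ 0.8921364 , -0.17401904,  0.08730889, -0.40766061])}
{'fx': 291.86259828940234, 'fy': 291.86259828940234, 'cx': 257.64287082159115, 'cy': 191.05904188899373, 'mount': array([[-2.57873349e-04, -9.58393311e-01, -2.85450864e-01,
         7.29309086e-02],
       [ 9.99999518e-01, -5.17468516e-04,  8.33996913e-04,
        -2.11561142e-04],
       [-9.47008897e-04, -2.85450512e-01,  9.58392982e-01,
        -1.41981941e-01],
       [ 0.00000000e+00,  0.00000000e+00,  0.00000000e+00,
         1.00000000e+00]])}
```

View pics/scene0.png

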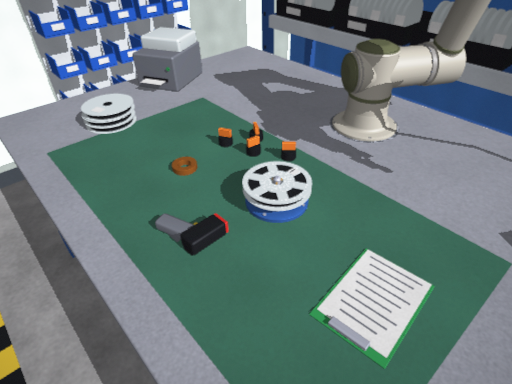

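View pics/side0.png

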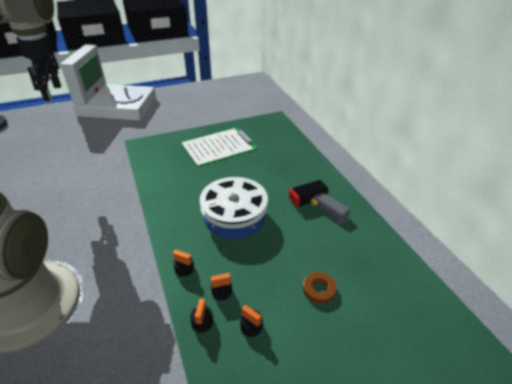

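Four caps with orange bars: in the scene view near (225,135), (256,131), (253,146) and (289,149); in the side view near (182,258), (221,282), (200,312) and (251,320). The reel is at (277,185) in the scene view.

```bash
cat > h.py <<'E'
import numpy as np,cv2
from scipy.spatial.transform import Rotation as R
from workcell import bot
def pose(n,s=None):
    c=bot.camera_params(n)
    if n=="wrist":
        M=np.array(c["mount"]);T=np.eye(4);T[:3,:3]=R.from_quat(s["tcp_rot"]).as_matrix();T[:3,3]=s["tcp_pos"];T=T@M
        return c,T[:3,:3],T[:3,3]
    return c,R.from_quat(c["attitude"]).as_matrix(),np.array(c["position"])
def pts(n,u,v,d,s=None):
    c,Rm,t=pose(n,s);u=np.asarray(u,float);v=np.asarray(v,float)
    P=np.stack([(u-c["cx"])/c["fx"]*d,(v-c["cy"])/c["fy"]*d,d],-1);return P@Rm.T+t
def ray(n,u,v,z,s=None):
    c,Rm,t=pose(n,s);u=np.asarray(u,float);v=np.asarray(v,float)
    D=np.stack([(u-c["cx"])/c["fx"],(v-c["cy"])/c["fy"],np.ones_like(u)],-1)@Rm.T
    return t+D*((z-t[2])/D[...,2])[...,None]
def orange(p):
    h=cv2.cvtColor(p,cv2.COLOR_RGB2HSV);return ((h[...,0]>=5)&(h[...,0]<=17)&(h[...,1]>190)&(h[...,2]>120)).astype(np.uint8)
E
python3 - <<'E'
from h import *
for n in("scene","side"):
    z=np.load(n+".npz");p,d=z["p"],z["d"]
    m=orange(p);k,l,st,c=cv2.connectedComponentsWithStats(m)
    for i in range(1,k):
        if st[i,4]<25: continue
        v,u=np.nonzero((l==i)&(d>0));P=pts(n,u,v,d[v,u])
        top=P[P[:,2]>0.05]
        print(n,c[i].round(),st[i,4],P[:,2].max().round(3),top.mean(0).round(3) if len(top) else P.mean(0).round(3), "med",np.median(P,0).round(3),np.hypot(*np.median(P,0)[:2]).round(3))
    h=cv2.cvtColor(p,cv2.COLOR_RGB2HSV);m=(h[...,1]<50)&(h[...,2]>120)
    v,u=np.nonzero(m&(d>0));P=pts(n,u,v,d[v,u]);q=P[(P[:,2]>.064)&(P[:,2]<.076)&(P[:,0]>.2)&(abs(P[:,1])<.6)&(np.hypot(P[:,0],P[:,1])<.8)]
    if len(q): print("reel",len(q),q.mean(0),q.min(0),q.max(0), cv2.minEnclosingCircle(q[:,:2].astype(np.float32)))
E
```

```text
scene [256. 129.] 40 0.059 [ 0.356 -0.185  0.056] med [ 0.36  -0.178  0.052] 0.401
scene [225. 132.] 90 0.059 [ 0.447 -0.237  0.055] med [ 0.448 -0.236  0.05 ] 0.506
scene [253. 141.] 103 0.059 [ 0.417 -0.133  0.056] med [ 0.416 -0.131  0.047] 0.436
scene [288. 146.] 97 0.06 [ 0.353 -0.036  0.055] med [ 0.353 -0.036  0.048] 0.355
scene [180. 163.] 35 0.023 [ 0.629 -0.228  0.016] med [ 0.628 -0.231  0.017] 0.669
scene [189. 169.] 47 0.022 [ 0.625 -0.18   0.016] med [ 0.625 -0.179  0.018] 0.65
reel 1807 [0.52939969 0.09302431 0.07032297] [ 0.43501267 -0.00183561  0.06588756] [0.61565321 0.17874028 0.07428289] ((0.5249450206756592, 0.08922682702541351), 0.09144162386655807)
side [182. 258.] 67 0.057 [ 0.347 -0.045  0.053] med [ 0.347 -0.045  0.048] 0.35
side [221. 281.] 113 0.057 [ 0.411 -0.138  0.053] med [ 0.411 -0.139  0.048] 0.433
side [200. 313.] 55 0.057 [ 0.347 -0.2    0.054] med [ 0.345 -0.204  0.054] 0.401
side [252. 314.] 121 0.058 [ 0.442 -0.244  0.054] med [ 0.442 -0.244  0.054] 0.504
reel 1829 [0.51876717 0.08531816 0.06768608] [ 0.43106562 -0.00104214  0.06404153] [0.61163968 0.17935326 0.07489411] ((0.5222399234771729, 0.09065008908510208), 0.09179806709289551)
```

```bash
cat >> h.py <<'E'
def delta(target,s=None,yaw=None):
    s=s or bot.state();Rm=R.from_quat(s["tcp_rot"]).as_matrix()
    d=Rm.T@(np.array(target)-s["tcp_pos"]);return d/0.04
def yaw(s): # direction of tool x in world, deg
    Rm=R.from_quat(s["tcp_rot"]).as_matrix();return np.degrees(np.arctan2(Rm[1,0],Rm[0,0])),np.degrees(np.arctan2(Rm[1,1],Rm[0,1]))
E
python3 - <<'E'
from h import *
s=bot.state();print(yaw(s),delta([.5236,.09,.18],s),delta([.445,-.24,.2],s))
E
```

```text
(np.float64(164.99826622501422), np.float64(74.99828230792755)) [-12.06304986  -7.55677796   1.27553315] [-12.30038689 -16.03476373   0.78445949]
```

move_arm(plan=[[[-0.804,-0.504,0.085,0],[-0.804,-0.504,0.085,0],[-0.804,-0.504,0.085,0],[-0.804,-0.504,0.085,0],[-0.804,-0.504,0.085,0],[-0.804,-0.504,0.085,0],[-0.804,-0.504,0.085,0],[-0.804,-0.504,0.085,0],[-0.804,-0.504,0.085,0],[-0.804,-0.504,0.085,0],[-0.804,-0.504,0.085,0],[-0.804,-0.504,0.085,0],[-0.804,-0.504,0.085,0],[-0.804,-0.504,0.085,0],[-0.804,-0.504,0.085,0],[0,0,0,0],[0,0,0,0]]], claw=85)

```text
t: 2.22
tcp_pos: [0.523, 0.0906, 0.1801]
tcp_rot: [0.13, 0.991, 0.0, -0.0]
contact_force: [0.3, -0.1, -0.1]
opening: 0.0851
```

```bash
python3 - <<'E'
from h import *
s=bot.state();p,d=bot.capture("wrist");print(s["t"],s["tcp_pos"],s["joints"].round(2))
np.savez("w1.npz",p=p,d=d,tcp_pos=s["tcp_pos"],tcp_rot=s["tcp_rot"]);cv2.imwrite("pics/w1.png",p[:,:,::-1])
E
```

```text
2.225 [0.52302423 0.0906176  0.18006903] [-0.05  0.37  1.56  0.    1.22 -1.36]
```

View pics/w1.png

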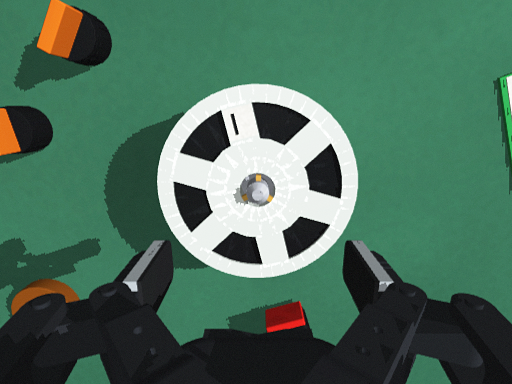

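The wrist view shows the stand centred at about (258,188), with three brass lugs around the spindle at about (258,178), (245,197) and (270,198). I'll measure the centre and the lug angles, then check them by touch later.

```bash
python3 - <<'E'
from h import *
z=np.load("w1.npz");p,d=z["p"],z["d"];s=dict(tcp_pos=z["tcp_pos"],tcp_rot=z["tcp_rot"])
h=cv2.cvtColor(p,cv2.COLOR_RGB2HSV)
m=((h[...,1]<40)&(h[...,2]>170)).astype(np.uint8);m[260:,:160]=0
k,l,st,c=cv2.connectedComponentsWithStats(m);i=1+np.argmax(st[1:,4])
cn=max(cv2.findContours((l==i).astype(np.uint8),cv2.RETR_EXTERNAL,cv2.CHAIN_APPROX_NONE)[0],key=len)[:,0]
P=ray("wrist",cn[:,0],cn[:,1],.07,s)[:,:2]
A=np.c_[2*P,np.ones(len(P))];x=np.linalg.lstsq(A,(P**2).sum(1),rcond=None)[0]
print("reel circle",x[:2],"r",np.sqrt(x[2]+x[:2]@x[:2]))
b=((h[...,0]>10)&(h[...,0]<28)&(h[...,1]>110)&(h[...,2]>90)).astype(np.uint8);b[:165]=0;b[215:]=0;b[:,:230]=0;b[:,290:]=0
k,l,st,c=cv2.connectedComponentsWithStats(b)
for i in range(1,k):
    if st[i,4]<4: continue
    L=ray("wrist",c[i,0],c[i,1],.074,s);print(c[i],st[i,4],L,np.degrees(np.arctan2(*(L[:2]-x[:2])[::-1])),np.hypot(*(L[:2]-x[:2])))
cv2.imwrite("pics/w1z.png",cv2.resize(p[150:230,218:298,::-1],None,fx=7,fy=7,interpolation=cv2.INTER_NEAREST))
v,u=np.mgrid[180:200,250:270];D=d[180:200,250:270];print("nose z",pts("wrist",u,v,D,s)[...,2].max())
dd=d.copy();v,u=np.nonzero((m>0)&(d>0));q=pts("wrist",u,v,d[v,u],s);print("reel z",np.median(q[:,2]))
E
```

```text
reel circle [0.5236575  0.08999217] r 0.08951762261860585
[258. 177.] 35 [0.51154283 0.09401976 0.074     ] 161.61030047726692 0.012766619123889706
[244.48148148 196.96296296] 27 [0.52610946 0.07763544 0.074     ] -78.77651845797067 0.01259765442343333
[269.5        198.07692308] 26 [0.53290706 0.09893369 0.074     ] 44.02986711886236 0.012864887210799501
nose z 0.32211886170899384
reel z 0.06956288914105851
```

View pics/w1z.png

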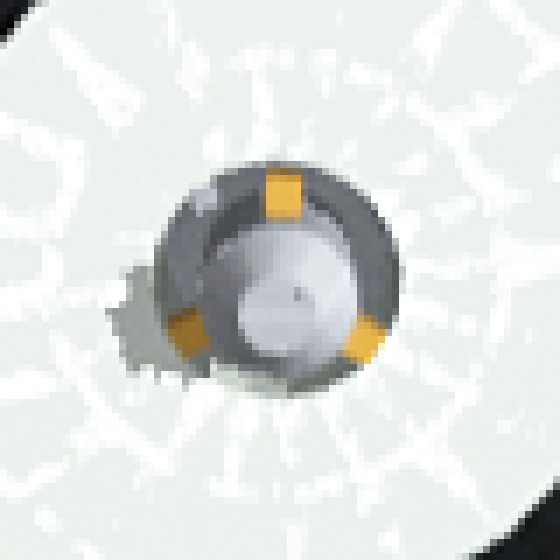

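The lugs' mean is (0.5235, 0.0902), which agrees with the reel circle centre within 0.3 mm. The lug phase is about 42° mod 120. Next I move over the farthest cap.

```bash
python3 - <<'E'
from h import *
print(delta([.445,-.24,.2])/10)
E
```

```text
[-0.02514663 -0.84945021 -0.0493336 ]
```

move_arm(plan=[[[-0.025,-0.85,-0.05,0],[-0.025,-0.85,-0.05,0],[-0.025,-0.85,-0.05,0],[-0.025,-0.85,-0.05,0],[-0.025,-0.85,-0.05,0],[-0.025,-0.85,-0.05,0],[-0.025,-0.85,-0.05,0],[-0.025,-0.85,-0.05,0],[-0.025,-0.85,-0.05,0],[-0.025,-0.85,-0.05,0],[0,0,0,0],[0,0,0,0]]])

```text
t: 3.78
tcp_pos: [0.4454, -0.2397, 0.2004]
tcp_rot: [0.13, 0.992, 0.0, -0.0]
contact_force: [0.5, -1.2, -0.2]
opening: 0.0849
```

```bash
python3 - <<'E'
from h import *
s=bot.state();p,d=bot.capture("wrist");print(s["t"],s["tcp_pos"],s["joints"].round(2))
np.savez("w2.npz",p=p,d=d,tcp_pos=s["tcp_pos"],tcp_rot=s["tcp_rot"]);cv2.imwrite("pics/w2.png",p[:,:,::-1])
m=orange(p);k,l,st,c=cv2.connectedComponentsWithStats(m)
for i in range(1,k):
    if st[i,4]<100: continue
    v,u=np.nonzero((l==i)&(d>0));P=pts("wrist",u,v,d[v,u],s)
    t=P[P[:,2]>.053]
    if len(t)<30: continue
    r=cv2.minAreaRect(t[:,:2].astype(np.float32));b=cv2.boxPoints(r);e=[b[1]-b[0],b[2]-b[1]];e=max(e,key=np.linalg.norm)
    # ray-cast of top-face pixels
    print(c[i].round(),st[i,4],P[:,2].max(),t.mean(0).round(4),np.array(r[0]).round(4),np.array(r[1]).round(4),"bar ang",np.degrees(np.arctan2(e[1],e[0]))%180)
print(yaw(s))
E
```

```text
3.775 [ 0.44537207 -0.23970475  0.20035257] [-0.73  0.3   1.6   0.    1.24 -2.04]
[438.  25.] 642 0.057858035594226254 [ 0.3526 -0.0465  0.0554] [ 0.3501 -0.0447] [0.0118 0.036 ] bar ang 153.08612
[278.  71.] 267 0.058161286208811336 [ 0.3516 -0.1968  0.056 ] [ 0.3505 -0.1922] [0.0408 0.0121] bar ang 60.164223
[349. 118.] 431 0.05854113711357983 [ 0.4108 -0.1377  0.0561] [ 0.4128 -0.1347] [0.0116 0.0409] bar ang 172.25156
[255. 176.] 422 0.05831791841329881 [ 0.4445 -0.2427  0.0563] [ 0.4439 -0.2403] [0.0121 0.0404] bar ang 119.83443
(np.float64(165.04935119983608), np.float64(75.04935021052113))
```

View pics/w2.png

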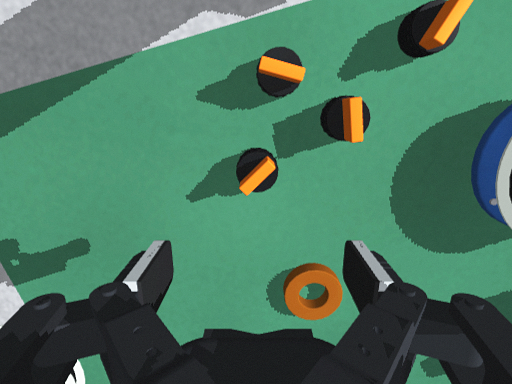

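The target cap is at (257,173) in the wrist view. Its bar is centred at (0.444, -0.2405), top near 57 mm, lying along 120° in the world, and 40 x 12 mm, which matches the given size. I'll roll 45° clockwise and go down.

move_arm(plan=[[[0,0,0.1,0.94],[0,0,0.1,0.94],[0,0,0.1,0.94],[0,0,0.1,0.94],[0,0,0.1,0.94],[0,0,0.1,0.94],[0,0,0.1,0.94],[0,-0.04,0.1,0.94],[0,0,0.6,0],[0,0,0.6,0],[0,0,0.5,0],[0,0,0.5,0],[0,0,0,0],[0,0,0,0]]], claw=60)

```text
t: 5.58
tcp_pos: [0.4444, -0.2415, 0.0811]
tcp_rot: [0.501, 0.866, -0.0, 0.001]
contact_force: [-0.1, 0.3, 0.4]
opening: 0.0603
```

```bash
cat > look.py <<'E'
import sys
from h import *
n,f=sys.argv[1:3]
s=bot.state();p,d=bot.capture(n);print(s["t"],s["tcp_pos"].round(4),s["joints"].round(2),yaw(s),s["contact_force"].round(1),s["opening"])
np.savez(f+".npz",p=p,d=d,tcp_pos=s["tcp_pos"],tcp_rot=s["tcp_rot"]);cv2.imwrite(f"pics/{f}.png",p[:,:,::-1])
E
python3 look.py wrist w3
```

```text
5.575 [ 0.4444 -0.2415  0.0811] [-0.73  0.45  1.74  0.    0.96 -1.25] (np.float64(119.93041310351676), np.float64(29.930435371188572)) [-0.1  0.3  0.4] 0.060292669691177456
```

View pics/w3.png

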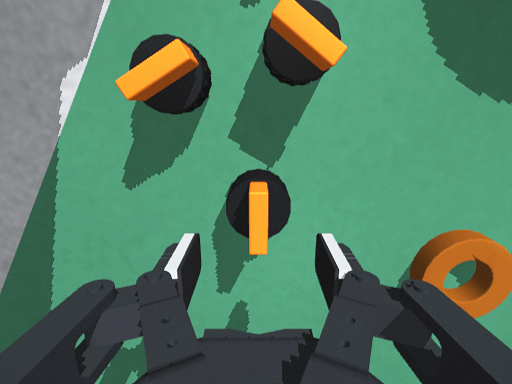

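The bar stands upright in the picture at (258,218), midway between the fingers. I'll check its centre along the bar.

```bash
python3 - <<'E'
from h import *
z=np.load("w3.npz");p,d=z["p"],z["d"];s=dict(tcp_pos=z["tcp_pos"],tcp_rot=z["tcp_rot"])
m=orange(p);k,l,st,c=cv2.connectedComponentsWithStats(m)
i=l[217,258];v,u=np.nonzero(l==i);print(u.min(),u.max(),v.min(),v.max())
for uu,vv in((258,v.min()),(258,v.max()+1),(u.min(),215),(u.max()+1,215)): print(ray("wrist",uu,vv,.057,s))
P=pts("wrist",u,v,d[v,u],s);t=P[P[:,2]>.054];Q=(t-s["tcp_pos"])@R.from_quat(s["tcp_rot"]).as_matrix();print(Q.min(0),Q.max(0),len(t),len(P))
E
```

```text
0 511 0 383
[ 0.38332891 -0.13553439  0.057     ]
[ 0.5070222  -0.35033414  0.057     ]
[ 0.30440673 -0.31262692  0.057     ]
[ 0.57454342 -0.15741087  0.057     ]
[-0.01937313 -0.07726294 -0.14198283] [0.12292471 0.06540465 0.02709481] 45061 189903
```

```bash
sed -i 's/<=17)&(h\[...,1\]>190)/<=20)\&(h[...,1]>170)/' h.py; python3 - <<'E'
from h import *
z=np.load("w3.npz");p,d=z["p"],z["d"];s=dict(tcp_pos=z["tcp_pos"],tcp_rot=z["tcp_rot"])
m=orange(p);k,l,st,c=cv2.connectedComponentsWithStats(m)
i=l[217,258];print(i,p[217,258]);v,u=np.nonzero(l==i);print(u.min(),u.max(),v.min(),v.max())
P=pts("wrist",u,v,d[v,u],s);t=P[P[:,2]>.054];Q=(t-s["tcp_pos"])@R.from_quat(s["tcp_rot"]).as_matrix();print(Q.min(0),Q.max(0),np.percentile(Q,[2,98],axis=0),len(t),len(P))
E
```

```text
3 [254 173  45]
249 268 182 254
[-0.01937313 -0.0058214  -0.14198283] [0.07264045 0.00568923 0.02709481] [[-0.01788817 -0.0056987   0.02348051]
 [ 0.02113749  0.00548899  0.02611041]] 1159 1373
```

move_arm(plan=[[[0.025,0,0.4,0],[0,0,0.4,0],[0,0,0.35,0],[0,0,0,0],[0,0,0,0]]])

```text
t: 6.25
tcp_pos: [0.4437, -0.2411, 0.0346]
tcp_rot: [0.501, 0.865, -0.0, 0.0]
contact_force: [-0.7, -0.2, 1.7]
opening: 0.0596
```

move_arm(plan=[[[0,0,0,0],[0,0,0,0],[0,0,0,0],[0,0,0,0],[0,0,0,0],[0,0,0,0]]], claw=0)

```text
t: 7.0
tcp_pos: [0.4436, -0.241, 0.0345]
tcp_rot: [0.501, 0.865, -0.0, 0.0]
contact_force: [0.1, 1.1, 4.8]
opening: 0.0105
```

move_arm(plan=[[[0,0,-0.3,0],[0,0,-0.5,0],[0,0,-0.7,0],[0,0,-0.7,0],[0,0,-0.7,0],[0,0,-0.3,-0.7],[0,0,0,-0.9],[0,0,0,-0.9],[0,0,0,-0.9],[0,0,0,-0.9],[0,0,0,-0.9],[0,0,0,-0.9],[0,0,0,-0.9],[0,0,0,0],[0,0,0,0]]])

```text
t: 8.88
tcp_pos: [0.4434, -0.2409, 0.1625]
tcp_rot: [0.158, 0.987, -0.0, -0.0]
contact_force: [-0.4, 0.7, -1.4]
opening: 0.0106
```

```bash
python3 look.py wrist w4; python3 - <<'E'
from h import *
print(delta([.5236,.0901,.165])/10)
E
```

```text
8.875 [ 0.4434 -0.2409  0.1625] [-0.73  0.33  1.66 -0.    1.15 -1.98] (np.float64(161.77390578540064), np.float64(71.77390584699674)) [-0.4  0.7 -1.4] 0.01062441947371015
[ 0.06793527  0.84869617 -0.00646166]
```

View pics/w4.png

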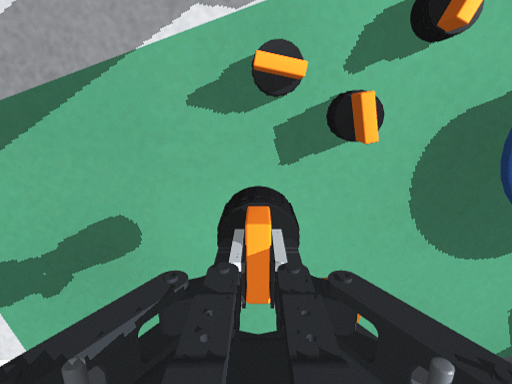

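The cap is held upright, with the bar at (258,255) between the pads. I'll carry it over the stand.

move_arm(plan=[[[0.068,0.849,-0.01,0],[0.068,0.849,-0.01,0],[0.068,0.849,-0.01,0],[0.068,0.849,-0.01,0],[0.068,0.849,0,0],[0.068,0.849,0,0],[0.068,0.849,0,0],[0.068,0.849,0,0],[0.068,0.849,0,0],[0.068,0.849,0,0],[0,0,0,0],[0,0,0,0],[0,0,0,0]]])

```text
t: 10.55
tcp_pos: [0.5232, 0.0895, 0.1639]
tcp_rot: [0.158, 0.987, -0.0, -0.0]
contact_force: [-0.2, -0.5, -0.9]
opening: 0.011
```

```bash
python3 look.py wrist w5;  python3 - <<'E'
from h import *
print(delta([.5236,.0901,.145]))
z=np.load("w5.npz");p,d=z["p"],z["d"];s=dict(tcp_pos=z["tcp_pos"],tcp_rot=z["tcp_rot"])
m=orange(p);k,l,st,c=cv2.connectedComponentsWithStats(m)
i=l[220,258];v,u=np.nonzero((l==i)&(d>0))
Q=(pts("wrist",u,v,d[v,u],s)-s["tcp_pos"])@R.from_quat(s["tcp_rot"]).as_matrix();t=Q[Q[:,2]<-.019];print(i,np.percentile(t,[1,50,99],axis=0))
# body top face z_tool ~ +0.0035
v,u=np.nonzero((p.max(2)<60)&(d>0));Q=(pts("wrist",u,v,d[v,u],s)-s["tcp_pos"])@R.from_quat(s["tcp_rot"]).as_matrix()
b=Q[(abs(Q[:,2]-.0035)<.004)&(Q[:,0]<0.03)&(abs(Q[:,1])<.03)];print(len(b),np.percentile(b,[0,1,50,99,100],axis=0))
E
```

```text
10.55 [0.5232 0.0895 0.1639] [-0.05  0.39  1.58 -0.    1.18 -1.3 ] (np.float64(161.80267685018043), np.float64(71.80267662715279)) [-0.2 -0.5 -0.9] 0.011040130259224535
[-0.00538314  0.01671172  0.47365517]
5 [[-1.85884648e-02 -5.79110190e-03 -2.32687986e-02]
 [ 3.98340988e-03  2.45378416e-05 -2.19518485e-02]
 [ 2.16805143e-02  5.39025975e-03 -2.00117150e-02]]
1490 [[-3.04258024e-03 -2.20666441e-02  2.00594369e-03]
 [ 2.67663719e-04 -2.16902041e-02  2.58984793e-03]
 [ 1.25214717e-02  8.29015025e-05  4.12313421e-03]
 [ 2.33291063e-02  2.19553807e-02  7.29322968e-03]
 [ 2.38518302e-02  2.22752256e-02  7.46882051e-03]]
```

View pics/w5.png

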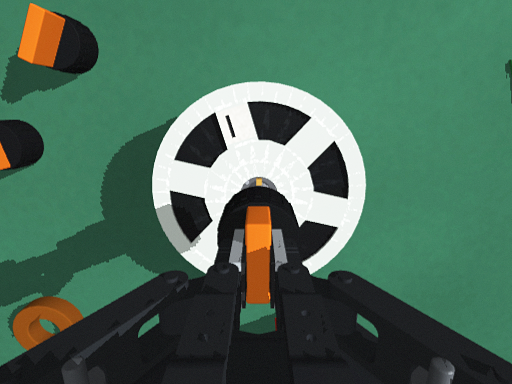

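move_arm(plan=[[[-0.025,0.017,0.3,0],[0,0,0.3,0],[0,0,0.3,0],[0,0,0.1,0],[0,0,0.1,0],[0,0,0.05,0],[0,0,0.05,0],[0,0,0.05,0],[0,0,0,0],[0,0,0,0]]])

```text
t: 11.85
tcp_pos: [0.5244, 0.0907, 0.114]
tcp_rot: [0.157, 0.988, 0.0, 0.0]
contact_force: [-0.2, -0.2, -1.6]
opening: 0.011
```

move_arm(plan=[[[0,0,0.04,0],[0,0,0.04,0],[0,0,0.03,0],[0,0,0.03,0],[0,0,0.03,0],[0,0,0,0],[0,0,0,0]]])

```text
t: 12.72
tcp_pos: [0.5246, 0.0906, 0.1083]
tcp_rot: [0.157, 0.988, -0.0, 0.001]
contact_force: [-4.3, -0.2, 10.8]
opening: 0.0107
```

Contact came at TCP z 0.1083, so the underside is at about 74 mm and rests on the lugs. I'll ease the load and feel a few degrees each way before going for the other 60° option.

move_arm(plan=[[[0.015,0,-0.005,-0.4],[0,0,0,-0.4],[0,0,0,-0.4],[0,0,0,0]]])

```text
t: 13.22
tcp_pos: [0.5245, 0.0907, 0.1083]
tcp_rot: [0.095, 0.995, -0.0, 0.001]
contact_force: [-0.6, -1.4, 7.4]
opening: 0.0109
```

move_arm(plan=[[[0,0,0,0.5],[0,0,0,0.5],[0,0,0,0.5],[0,0,0,0.5],[0,0,0,0.5],[0,0,0,0]]])

```text
t: 13.98
tcp_pos: [0.5248, 0.0907, 0.1084]
tcp_rot: [0.225, 0.974, 0.0, 0.001]
contact_force: [1.5, -0.5, 6.7]
opening: 0.0107
```

No drop there, so the notches are the other way round. I'll turn clockwise towards yaw 102 while pressing lightly.

move_arm(plan=[[[0,0,0,0.8],[0,0,0,0.8],[0,0,0,0.8],[0,0,0,0.8],[0,0,0,0.8],[0,0,0,0.8],[0,0,0,0.8],[0,0,0,0.8],[0,0,0,0.5],[0,0,0,0]]])

```text
t: 15.22
tcp_pos: [0.5244, 0.0907, 0.1079]
tcp_rot: [0.554, 0.832, 0.0, 0.001]
contact_force: [1.4, -1.4, 2.6]
opening: 0.0111
```

move_arm(plan=[[[0,0,0.01,0.4],[0,0,0.01,0.4],[0,0,0.01,0.4],[0,0,0.01,0.4],[0,0,0,0],[0,0,0,0]]])

```text
t: 15.98
tcp_pos: [0.5239, 0.0908, 0.1056]
tcp_rot: [0.621, 0.783, -0.0, 0.0]
contact_force: [2.0, -1.8, -0.6]
opening: 0.0107
```

It dropped in: z is 0.1056 and falling, with no force at yaw 103°. Now I press against the spring.

move_arm(plan=[[[0,0,0.03,0],[0,0,0.03,0],[0,0,0.05,0],[0,0,0.05,0],[0,0,0.05,0],[0,0,0.05,0],[0,0,0.03,0],[0,0,0,0],[0,0,0,0]]])

```text
t: 17.1
tcp_pos: [0.5241, 0.0907, 0.0952]
tcp_rot: [0.622, 0.783, 0.0, 0.001]
contact_force: [-1.3, -2.8, 11.0]
opening: 0.0106
```

Underside is about 9 mm down at 11 N, which fits the spring figures. I'll press 1 mm further and turn clockwise.

move_arm(plan=[[[0,0,0.03,0],[0,0,0,0.4],[0,0,0,0.7],[0,0,0,0.7],[0,0,0,0.7],[0,0,0,0.7],[0,0,0,0.7],[0,0,0,0.7],[0,0,0,0.7],[0,0,0,0.7],[0,0,0,0.7],[0,0,0,0.7],[0,0,0,0.7],[0,0,0,0.7],[0,0,0,0]]])

```text
t: 18.98
tcp_pos: [0.5245, 0.0908, 0.0943]
tcp_rot: [0.905, 0.425, 0.001, 0.001]
contact_force: [-0.7, -3.1, 11.2]
opening: 0.0104
```

```bash
python3 - <<'E'
from h import *
s=bot.state();print(s["t"],s["tcp_pos"],yaw(s),s["contact_force"],s["torque"],s["joints"].round(2))
E
```

```text
18.975 [0.52447037 0.09081426 0.09429647] (np.float64(50.25182567620784), np.float64(-39.74830660227836)) [-0.66957326 -3.10612137 11.24349155] [-0.28889119  0.30793297 -0.03822607] [-0.05  0.48  1.65  0.    1.02  0.64]
```

move_arm(plan=[[[0,0,0,0.6],[0,0,0,0.6],[0,0,0,0.6],[0,0,0,0]]])

```text
t: 19.48
tcp_pos: [0.5244, 0.0908, 0.0942]
tcp_rot: [0.941, 0.338, 0.001, 0.0]
contact_force: [-0.4, -1.9, 11.9]
opening: 0.0104
```

```bash
python3 - <<'E'
from h import *
s=bot.state();print(s["t"],s["tcp_pos"],yaw(s),s["contact_force"],s["torque"],s["joints"].round(2))
E
```

```text
19.475 [0.52436808 0.09084712 0.09424656] (np.float64(39.45912180265514), np.float64(-50.54098064113508)) [-0.41685582 -1.94846835 11.92035787] [-0.18628353  0.38380849 -0.07790115] [-0.05  0.48  1.65  0.    1.02  0.83]
```

move_arm(plan=[[[0,0,0,0.6],[0,0,0,0.6],[0,0,0,0]]])

```text
t: 19.85
tcp_pos: [0.5244, 0.0903, 0.0942]
tcp_rot: [0.961, 0.278, 0.001, 0.001]
contact_force: [-1.2, -5.4, 12.8]
opening: 0.0113
```

```bash
python3 - <<'E'
from h import *
s=bot.state();print(s["t"],s["tcp_pos"],yaw(s),s["contact_force"],s["torque"],s["joints"].round(2))
E
```

```text
19.85 [0.52436139 0.09026459 0.09424229] (np.float64(32.2864208366762), np.float64(-57.71366846482627)) [-1.19883839 -5.3821736  12.7637443 ] [-0.82851798  0.39128231  0.10473803] [-0.05  0.48  1.65 -0.    1.02  0.96]
```

move_arm(plan=[[[0,0,0,0.6],[0,0,0,0.6],[0,0,0,0]]])

```text
t: 20.23
tcp_pos: [0.5244, 0.0902, 0.0942]
tcp_rot: [0.976, 0.217, 0.001, 0.001]
contact_force: [-2.2, -5.6, 12.3]
opening: 0.0107
```

```bash
python3 - <<'E'
from h import *
s=bot.state();print(s["t"],s["tcp_pos"],yaw(s),s["contact_force"],s["torque"],s["joints"].round(2))
E
```

```text
20.225 [0.52435712 0.09024665 0.09422165] (np.float64(25.086231457363954), np.float64(-64.91387212297579)) [-2.16474933 -5.60974203 12.25784952] [-0.86510976  0.4057307   0.10464671] [-0.05  0.48  1.65 -0.    1.02  1.08]
```

The torque has levelled off, so the stop is reached and the spindle is slipping on its brake. I'll let it rise under control to feel for the lock.

move_arm(plan=[[[0,0,-0.04,0],[0,0,-0.04,0],[0,0,-0.04,0],[0,0,-0.04,0],[0,0,0,0]]])

```text
t: 20.85
tcp_pos: [0.5241, 0.0903, 0.0995]
tcp_rot: [0.976, 0.217, 0.0, 0.001]
contact_force: [0.9, -4.3, 1.9]
opening: 0.0111
```

move_arm(plan=[[[0,0,-0.03,0],[0,0,0,0]]])

```text
t: 21.1
tcp_pos: [0.524, 0.0903, 0.0996]
tcp_rot: [0.976, 0.217, -0.0, 0.0]
contact_force: [5.9, -4.0, -8.5]
opening: 0.0105
```

A pull of 8.5 N no longer lifts it, and it stays at TCP 0.0996 (underside about 65 mm), so it is in the lock. I'll ease off, release and retreat.

move_arm(plan=[[[0,0,0.025,0],[0,0,0,0]]])

```text
t: 21.35
tcp_pos: [0.5241, 0.0903, 0.0995]
tcp_rot: [0.976, 0.217, 0.0, 0.001]
contact_force: [2.4, -4.8, -0.4]
opening: 0.0108
```

move_arm(plan=[[[0,0,0,0],[0,0,0,0],[0,0,0,0],[0,0,0,0],[0,0,-0.2,0],[0,0,-0.4,0],[0,0,-0.6,0],[0,0,-0.8,0],[0,0,-0.8,0],[0,0,0,0],[0,0,0,0]]], claw=60)

```text
t: 22.72
tcp_pos: [0.5235, 0.0909, 0.2114]
tcp_rot: [0.976, 0.217, -0.0, -0.0]
contact_force: [0.1, 0.4, -0.6]
opening: 0.0599
```

```bash
python3 look.py wrist w6; python3 look.py side s6; python3 - <<'E'
from h import *
z=np.load("w6.npz");p,d=z["p"],z["d"];s=dict(tcp_pos=z["tcp_pos"],tcp_rot=z["tcp_rot"])
m=orange(p);k,l,st,c=cv2.connectedComponentsWithStats(m)
v,u=np.nonzero((m>0)&(d>0));P=pts("wrist",u,v,d[v,u],s);t=P[(np.hypot(P[:,0]-.5236,P[:,1]-.09)<.04)]
print("bar top z",np.percentile(t[:,2],[50,90,98]));T=t[t[:,2]>np.percentile(t[:,2],98)-.004];r=cv2.minAreaRect(T[:,:2].astype(np.float32));print(r)
A=np.c_[T[:,:2]-T[:,:2].mean(0),np.ones(len(T))];print("tilt",np.linalg.lstsq(A,T[:,2],rcond=None)[0])
h=cv2.cvtColor(p,cv2.COLOR_RGB2HSV);w=(h[...,1]<40)&(h[...,2]>170)&(d>0)
v,u=np.nonzero(w);q=pts("wrist",u,v,d[v,u],s);rr=np.hypot(q[:,0]-.5236,q[:,1]-.09);q=q[(rr<.095)&(rr>.03)];mz=np.median(q[:,2]);q=q[abs(q[:,2]-mz)<.004]
A=np.c_[q[:,:2]-q[:,:2].mean(0),np.ones(len(q))];print("reel z",mz,len(q),"tilt",np.linalg.lstsq(A,q[:,2],rcond=None)[0],cv2.minEnclosingCircle(q[:,:2].astype(np.float32)))
E
```

```text
22.725 [0.5235 0.0909 0.2114] [-0.05  0.34  1.51 -0.    1.29  1.08] (np.float64(25.080575449750516), np.float64(-64.91942708417312)) [ 0.1  0.4 -0.6] 0.059902971483861124
22.775 [0.5234 0.0909 0.2109] [-0.05  0.34  1.51  0.    1.29  1.08] (np.float64(25.079840753152425), np.float64(-64.92020086648)) [-0.1 -0.2 -0.3] 0.0598283062805365
bar top z [0.12135154 0.12224734 0.12274594]
((0.5248478651046753, 0.09049218893051147), (0.040366701781749725, 0.011715362779796124), 24.692840576171875)
tilt [ 0.00526179 -0.01162989  0.12144055]
reel z 0.06458639698939517 13454 tilt [0.00074111 0.00081261 0.06456649] ((0.5234661102294922, 0.08986593037843704), 0.09033980220556259)
```

View pics/w6.png

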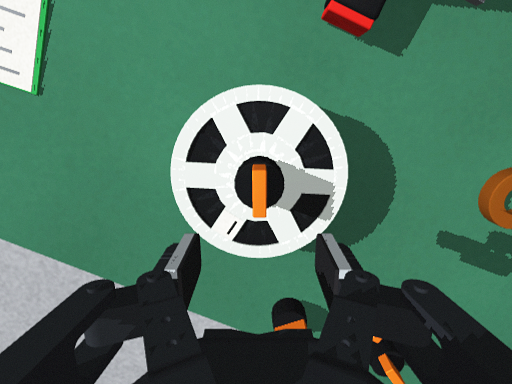

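View pics/s6.png

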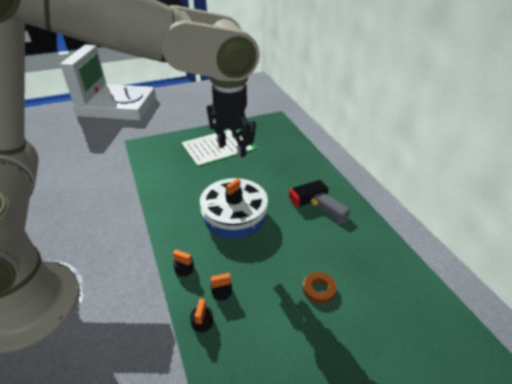

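The wrist view shows the cap centred on the flat reel at (260,187). The side view shows the tape roll (320,288), scanner (318,200) and clipboard (218,146) where they were. The reel top is 5 mm lower than before and level. I'm handing in.

```bash
python3 -c "
from workcell import bot
print(bot.finish_job())"
```

```text
the job is handed in; nothing more can be done
None
```

The cap is locked on the spindle with the reel clamped under it, and I handed the job in at about 23 s of the 67 s allowed. No verdict was reported back.

**What I did:**
- I took the farthest of the four look-alike caps, about 0.505 m from the base, and gripped it by its bar.
- The wrist camera showed the lugs pointing at about 42° (mod 120). The first angle I tried rested on the lugs, because the bar looks the same either way round. Turning on 60° clockwise under light pressure, the cap dropped in.
- I pressed it about 10 mm down at 11–12 N and turned it about 78° clockwise, until the torque levelled off at the stop. I then let it rise into the lock.

**Last checks:**
- **Lock:** with the cap still gripped, an 8.5 N upward pull did not lift it, with its underside at about 65 mm.
- **Cap after release:** the top of its bar was at about 121.4 mm, so the underside was at about 64.4 mm. It was about 1.3 mm off centre and tilted about 0.013 rad.
- **Reel:** its top was at 64.6 mm, 5 mm lower than before, level and centred within about 0.3 mm.
- **Bystanders and robot:** the tape roll, scanner and clipboard looked unmoved in the side view, and the gripper was clear of everything.

**Disagreements:**
- The two height readings for the cap (64.4 mm by camera, 65 mm by arm) differ by about 0.8 mm, within the 2 mm calibration; both are inside the allowed 63.5 to 67 mm.
- The measured torque changed by only about 0.2 N m at the stop, less than the 0.3 N m brake figure, so I relied on the pull test and the height to confirm the lock.

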